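# Unlatch the battery pack from its charging dock

### The job

A tin stands so close to one side of the charging dock that there is no room for a finger at the battery pack's release catch: first stand the tin upright on a clear patch of the bench, a good hand's width away from the dock. Then squeeze the pack's two white side catches fully in, and with both still squeezed lift the pack straight up about 10 cm, out of the dock. Finish while still holding it there, level and still, above the dock; do not tip the tin over and do not disturb anything else on the bench.

Things in the scene. Friction and masses are not known exactly. Their poses are not given: they have to be found in the camera images.
- dock: Grey charging dock, fixed to the bench, 120 (x) x 60 (y) x 36 (z) mm. Origin: centre of its underside, on the bench; z up, x along its long side. The open well in its top is 78 x 42 mm with its floor 12 mm above the bench. Two small lamps mark the -x end. Stands at various places and yaws. (Keep clear of the dark red bench vise, fixed at the bench's front edge at x below 0.43, y 0.10 to 0.28 m, and well over 0.1 m tall.)
- pack: Black battery pack, 76 (x) x 40 (y) mm and 78 mm high, 0.29 to 0.47 kg with its catches, loose in the dock's well (1 mm play all round). Origin: centre of its underside, 12 mm above the dock's origin when seated (top then 90 mm above the bench); axes as the dock's. Lugs on its two catches hook under the dock's side rims, so it cannot be lifted until both are pressed.
- pack_grip (a point): Point midway between the two catch buttons, 56 mm above the pack's underside (68 mm above the bench when seated). One white ribbed button on the pack's +y side and one on its -y side, each 32 mm (x) x 28 mm (z), centred at this height, its face 28 mm from this point (56 mm across both faces, 44 mm with both fully pressed; the pack itself is 40 mm there). Axes as the pack's.
- catch_l (a joint): Travel of the +y catch in m: 0 out, 0.006 fully in. Spring: about 2 N to start, 5.5 N fully in; free of the rim from 0.0035 on.
- catch_r (a joint): The same for the -y catch.
- tin: Round tin can with green printed label, 57 mm diameter, 72 mm high, 0.15 to 0.23 kg. Origin: centre of its underside; z up. Starts standing on the bench within a few mm of the dock's +y or -y side, in front of that catch.
- tape_roll: Flat roll of black tape, 57 x 54 x 19 mm, lying by the dock's other side, below the catch's height and not in the way; leave it. Origin: centre of its underside.
- multimeter: Orange multimeter lying on its back, 148 (x) x 72 (y) x 46 mm; bystander. Origin: centre of its underside.
- c_clamp: Blue clamp lying flat, 80 (x) x 148 (y) x 20 mm; bystander. Origin: centre of its underside.
- screwdriver: Red-handled screwdriver, 27 (x) x 225 (y) x 28 mm; bystander. Origin: centre of its underside.
- brake_pad: Grey brake pad, 50 (x) x 112 (y) x 16 mm; bystander. Origin: centre of its underside.
- pliers: Pliers with red grips, 53 (x) x 177 (y) x 11 mm; bystander. Origin: centre of its underside.
- piston: Bare metal piston standing on its crown, 66 x 67 x 58 mm; bystander. Origin: centre of its underside.
Not all that is in view belongs to the job. What is meant by the tin is not orange, purple or red, and is the smaller of those in its own colour.

How it is judged:
By the outcome, as a careful person would: the job done as asked, in the order asked, and still so for the second after the job is handed in, while the arm keeps its last pose, push and grip.
It also fails if it takes over 48 s, if anything falls off the work surface, if the arm or the gripper's body presses on something with over 40 N, if the wrist force passes 120 N, or if a joint passes its speed limit or range.

### The arm

A 7-joint arm with a two-finger parallel gripper is mounted at the origin on a cart in front of the work surface, level with it; the furniture and walls round the work are solid. World frame = base frame: x ahead of the robot, y to its left, z up, the work surface at z = 0. Lengths are in m, angles in rad, forces in N, time in s.
With the tool pointing down it reaches from about 0.425 to 0.925 m from the base axis. Payload 6.8 kg.
Tool frame: the origin (TCP) lies on the front face of the gripper's body, between the roots of the fingers; the fingertips stand 73 mm ahead of it and the grasp point (between the pads) lies 54 mm ahead of it (env.nose_length is the distance from the TCP to the fingertips, in m); z points along the fingers, y is the direction in which the jaws open and shut (so a half turn about z gives the same grasp; the last joint's range is limited). The gripper opens to 85 mm and grips with 20 to 120 N. Pads are 22 mm wide; open, the fingers measure 114 mm over their backs; the gripper's body (76 mm by 85 mm) begins 54 mm behind the grasp point. The pads swing forward as they close: fully open they stand 13 mm farther back than shut.
Start: joints at [0.993, 0.477, 0.022, 1.555, -0.011, 1.109, -0.083], TCP at [0.306, -0.602, 0.304] pointing down, gripper open.
Joint ranges: [-2.96, 2.96], [-0.34, 2.1], [-1.41, 1.46], [0.24, 2.44], [-1.37, 4.51], [0.17, 1.92], [-2.96, 2.96]. Speed limits (rad/s): [2.39, 2.39, 3.14, 3.14, 3.14, 3.14, 3.14].

### API

Orientations are given as a unit quaternion [w, x, y, z].
In Python, from cell import env, kin, camera, calibration, job gives the robot as it stands. The module is installed in compiled form; this text tells all that it offers. Calls block until the motion is done:
- env.reach(position, orientation): joint-space move of the TCP to a pose.
- env.movel(position, velocity=0.15, rot=None, stop_force=None): straight line of the TCP; rot=None keeps the orientation; velocity is the mean speed in m/s. With stop_force (N) it stops when the force on the tool has changed by that much, and returns True; else False.
- env.goto_joints(angles): joint-space move.
- env.grip(opening, f_grip=None): finger opening in m; f_grip is the grip in N (None keeps the last); returns when the fingers have stopped.
- env.dwell(seconds).
- kin.inverse_kinematics(position, orientation): joint angles nearest the present ones, or None.
- env.get_state(): the state.
- camera(name): name is "scene" or "top" or "wrist"; returns (picture, depth): 400x640x3 uint8, blue, green, red; 400x640 float32, m along the optical axis (not along the pixel's ray), 0 where there is no reading.
- calibration(name): a dict with "fx", "fy", "cx", "cy" (pixels), "rvec" (rotation vector, rad) and "tvec" (3), from world to camera coordinates, as OpenCV has them. Camera axes: x right, y down, z forward; pixel columns grow to the right and rows downward; lengths in m; the calibration is good to about 2 mm. The wrist camera is an equidistant fisheye: a pixel r from the principal point sees the ray r / f radians off the axis. A picture is of the moment at which its call begins: read the wrist's pose just before it. calibration takes no time and is no camera call; for the wrist camera it gives the pose at the moment of the call.
A pose or a line that the arm cannot do raises env.PlanningError and nothing moves.
- job.job_done(): hands the job in, once; it reports no verdict.
The state is a dict: "time": time; "qpos": joint angles; "joint_velocities": joint speeds; "joint_torque": joint torques, N m; "tcp_pos": TCP position; "orientation": TCP orientation; "force": force on the tool from outside, world axes, zero at the start; "torque": the same for the moment, N m; "opening": finger opening in m.
Only numpy, scipy, OpenCV 4.12 (cv2) and the standard library are available. Lean on these libraries where they do the work, as an engineer would, in place of code of your own. Each camera call takes 0.05 s, during which the arm holds its last target. There are 200 camera calls.

## Working session

There is one attempt and no reset: what is moved stays moved. The work goes in short steps, each a Python script; the robot and the scene stay as the last script left them, time stands still between calls to the robot, and variables do not carry over. Pictures are saved under pics/ and viewed, about 8 in all and at most 12, crops included, and the job is handed in when it is done.

```bash
mkdir -p pics && cat > h.py <<'E'
import numpy as np, cv2
from cell import env, kin, camera, calibration, job
def snap(n):
    c=calibration(n); p,d=camera(n); return p,d,c
def world(c,d,u,v,fish=False):
    z=float(np.median(d[int(v)-1:int(v)+2,int(u)-1:int(u)+2]))
    R,_=cv2.Rodrigues(np.array(c["rvec"],float)); t=np.array(c["tvec"],float).ravel()
    return R.T@(np.array([(u-c["cx"])/c["fx"]*z,(v-c["cy"])/c["fy"]*z,z])-t)
def cloud(c,d):
    v,u=np.mgrid[:d.shape[0],:d.shape[1]]
    R,_=cv2.Rodrigues(np.array(c["rvec"],float)); t=np.array(c["tvec"],float).ravel()
    P=np.stack([(u-c["cx"])/c["fx"]*d,(v-c["cy"])/c["fy"]*d,d],-1)
    return (P-t)@R
E
python3 - <<'E'
from h import *
for n in("top","scene"):
    p,d,c=snap(n); cv2.imwrite(f"pics/{n}1.png",p); np.savez(f"{n}.npz",p=p,d=d,**{k:np.array(v) for k,v in c.items()})
    print(n,c)
print(env.get_state())
E
```

```text
top {'fx': 374.74232064584385, 'fy': 374.74232064584385, 'cx': 317.28195494045036, 'cy': 195.7830186638908, 'rvec': array([ 2.17913288, -2.19130617,  0.11127657]), 'tvec': array([-0.03674757,  0.52995061,  1.09670357])}
scene {'fx': 438.66406415743353, 'fy': 438.66406415743353, 'cx': 310.02022985606726, 'cy': 198.9639611758341, 'rvec': array([ 1.03363235, -2.34992792,  1.11788843]), 'tvec': array([0.33249643, 0.31076672, 1.23761267])}
{'time': 0.1, 'qpos': array([ 0.99290099,  0.4777331 ,  0.02235256,  1.55635757, -0.01151412,
        1.10934819, -0.08310055]), 'joint_velocities': array([ 0.00124852, -0.00065579,  0.00054145, -0.00134784, -0.00099853,
        0.00050061,  0.00070443]), 'joint_torque': array([ 3.17489008e-03, -5.97765326e+01,  1.61296796e+00, -2.81955796e+01,
        1.27695763e-02,  5.11365026e-03, -4.46667786e-05]), 'tcp_pos': array([ 0.3053747 , -0.60149051,  0.30301043]), 'orientation': array([-8.19713490e-04,  9.72537300e-01,  2.32745488e-01, -2.56838785e-04]), 'force': array([ 0.4821973 , -0.44511064, -0.40849407]), 'torque': array([-0.03057667,  0.0113905 , -0.03664354]), 'opening': 0.0853199436326735}
```

View pics/top1.png

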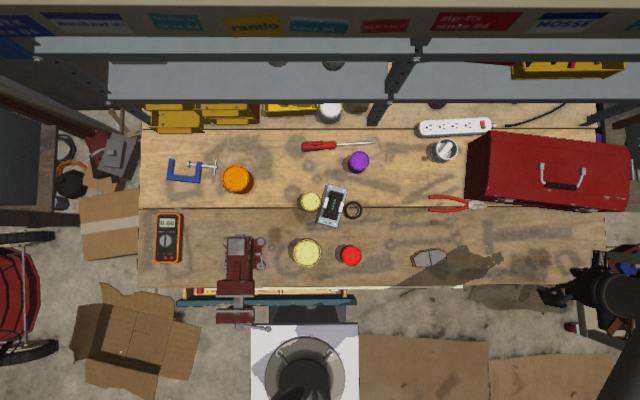

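View pics/scene1.png

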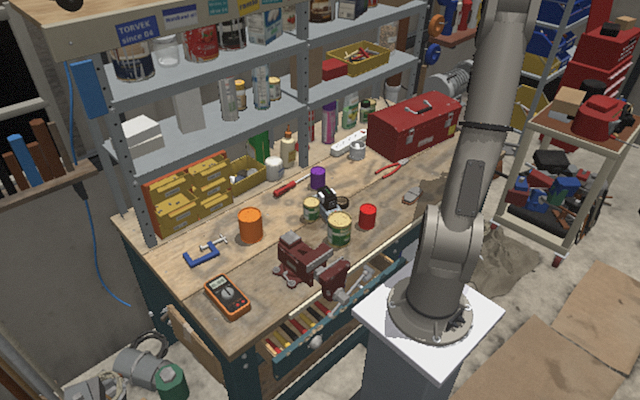

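Candidates for the tin (top view): green-label small tin (310,202) right beside the dock, green-label large tin (307,252), orange (236,179), purple (359,162) and red (351,256). I choose (310,202), the smaller of the two green ones, and check it in a crop. The dock is at (332,205), the tape roll at (353,211).

```bash
python3 - <<'E'
from h import *
D=np.load("top.npz"); c={k:D[k] for k in("fx","fy","cx","cy","rvec","tvec")}; d=D["d"]; p=D["p"]
P=cloud(c,d)
for n,(u,v,r) in dict(tin=(310,202,14),big=(307,252,18),red=(351,256,13),pur=(359,162,13),org=(236,179,18)).items():
    Q=P[v-r:v+r,u-r:u+r].reshape(-1,3); zt=np.percentile(Q[:,2],90 if n!="tin" else 60); S=Q[abs(Q[:,2]-np.median(Q[Q[:,2]>.03][:,2]))<.006]
    print(n,S.mean(0).round(4),(S.max(0)-S.min(0)).round(3),len(S))
M=np.zeros(d.shape,bool); M[180:232,316:350]=1
for lo,hi in((.08,.1),(.025,.045)):
    m=(M&(P[...,2]>lo)&(P[...,2]<hi)); S=P[m]
    r=cv2.minAreaRect(S[:,:2].astype(np.float32)); print(lo,len(S),S.mean(0),r)
for u,v in((353,201),(331,193),(333,206),(350,240),(390,210),(270,205),(240,240),(430,250)): print(u,v,world(c,d,u,v).round(3))
x0,y0=280,170
cv2.imwrite("pics/crop1.png",cv2.resize(p[170:275,280:380],None,fx=6,fy=5.7,interpolation=cv2.INTER_CUBIC))
E
```

```text
tin [ 0.5118 -0.0201  0.0691] [0.055 0.054 0.011] 308
big [ 0.3666 -0.0083  0.0928] [0.074 0.074 0.011] 592
red [ 0.356  -0.1345  0.0692] [0.054 0.054 0.011] 321
pur [ 0.6288 -0.1611  0.0687] [0.056 0.055 0.011] 297
org [0.5763 0.1909 0.0919] [0.076 0.075 0.012] 572
0.08 385 [ 0.50066289 -0.08376088  0.08647712] ((0.5009825229644775, -0.0840095728635788), (0.05484848469495773, 0.0749809741973877), 73.53915405273438)
0.025 361 [ 0.49798174 -0.08144931  0.03549255] ((0.5012683868408203, -0.08392690867185593), (0.05975824221968651, 0.12036188691854477), 73.9444580078125)
353 201 [ 0.514 -0.147  0.016]
331 193 [ 0.532 -0.078  0.083]
333 206 [ 0.495 -0.083  0.089]
350 240 [ 0.397 -0.138 -0.001]
390 210 [ 0.487 -0.261  0.   ]
270 205 [ 0.504  0.104 -0.001]
240 240 [0.403 0.17  0.124]
430 250 [ 0.366 -0.377  0.01 ]
```

View pics/crop1.png

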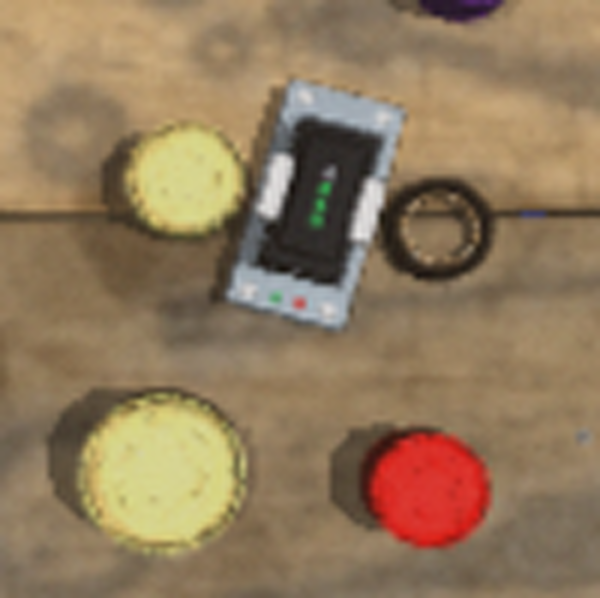

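The small green tin is confirmed: 55 mm wide, about 0.07 high, 6 mm off the dock's +y side. The lamps put the dock's x axis at a yaw of -0.28. The tin goes to the clear spot at (0.47,-0.27). Next I approach the tin and take a wrist view.

```bash
cat >> h.py <<'E'
def q(yaw): return np.array([0,np.cos(yaw/2),np.sin(yaw/2),0])
def fcloud(c,d):
    v,u=np.mgrid[:d.shape[0],:d.shape[1]]
    x=(u-c["cx"])/c["fx"]; y=(v-c["cy"])/c["fy"]; r=np.hypot(x,y)+1e-9; k=np.tan(np.minimum(r,1.4))/r
    R,_=cv2.Rodrigues(np.array(c["rvec"],float)); t=np.array(c["tvec"],float).ravel()
    return (np.stack([x*k*d,y*k*d,d],-1)-t)@R
YAW=-0.281; TIN=np.array([.5118,-.0201]); DOCK=np.array([.5012,-.0840])
E
python3 - <<'E'
from h import *
for y in (YAW,YAW+np.pi/2,YAW-np.pi/2): print(y,kin.inverse_kinematics([*TIN,.25],q(y)))
env.reach([*TIN,.24],q(YAW+np.pi/2))
p,d,c=snap("wrist"); s=env.get_state(); print(s["time"],s["tcp_pos"],s["force"])
np.savez("w1.npz",p=p,d=d,**{k:np.array(v) for k,v in c.items()}); cv2.imwrite("pics/w1.png",p)
P=fcloud(c,d); v,u=np.mgrid[:400,:640]; ok=(d>0)&(np.hypot(u-c["cx"],v-c["cy"])/c["fx"]<1.2)
def box(S): return cv2.minAreaRect(S[:,:2].astype(np.float32))
near=lambda cc,r:np.hypot(P[...,0]-cc[0],P[...,1]-cc[1])<r
S=P[ok&near(TIN,.036)&(P[...,2]>.065)&(P[...,2]<.08)]; print("tin",len(S),S.mean(0),cv2.minEnclosingCircle(S[:,:2].astype(np.float32)))
S=P[ok&near(DOCK,.05)&(P[...,2]>.086)&(P[...,2]<.095)]; print("pack",len(S),S.mean(0),box(S))
S=P[ok&near(DOCK,.075)&(P[...,2]>.030)&(P[...,2]<.040)]; print("dock",len(S),box(S))
E
```

```text
-0.281 [ 0.10779537  0.28547624 -0.22485308  1.98316012  0.08146259  0.88140287
 -2.01192401]
1.2897963267948964 [ 0.31836538  0.31306664 -0.47666753  1.96948561  0.18137024  0.90010681
 -0.53277347]
-1.8517963267948967 [ 0.83059918  0.5373133  -1.17763096  1.94106188  0.57477089  1.05448889
  2.26069528]
2.3667 [ 0.51202436 -0.02130195  0.23999256] [-0.85459765  0.49702336  0.26666623]
tin 3715 [ 0.51224609 -0.02053931  0.06882966] ((0.5107017159461975, -0.02370436117053032), 0.032247696071863174)
pack 2138 [ 0.50160638 -0.08257684  0.08914874] ((0.5015798807144165, -0.08354102820158005), (0.030079200863838196, 0.060422610491514206), 73.54544067382812)
dock 2568 ((0.5010427236557007, -0.08411181718111038), (0.06109658256173134, 0.12054362893104553), 73.63453674316406)
```

View pics/w1.png

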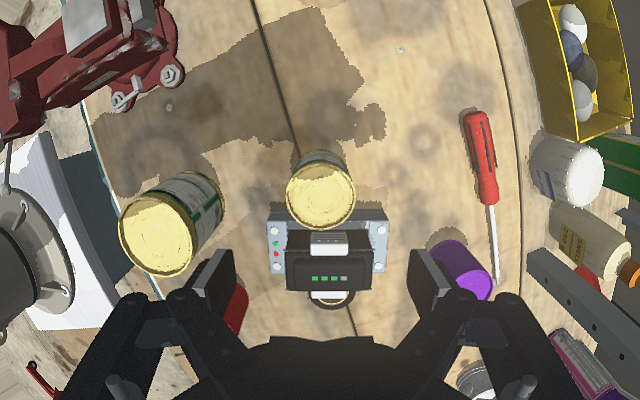

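The wrist view shows the tin at (320,190) with a green label beside the dock (325,240), and agrees with the top view to 1 mm. Grasp and move the tin.

```bash
python3 - <<'E'
from h import *
T=np.array([.5120,-.0205]); yaw=-.286+np.pi/2
env.movel([*T,.102],0.15,rot=q(yaw),stop_force=15) and print("STOPPED")
env.grip(.045,25)
print("open",env.get_state()["opening"])
env.movel([*T,.24],0.2)
s=env.get_state(); print(s["time"],s["opening"],s["force"])
env.movel([.47,-.27,.24],0.25)
print("stop",env.movel([.47,-.27,.098],0.08,stop_force=4)); s=env.get_state(); print(s["tcp_pos"],s["force"],s["time"])
E
```

```text
open 0.056849450669576196
4.65 0.05676795391203997 [-0.36272114  0.49028978 -1.70945563]
stop True
[ 0.46989592 -0.26993943  0.10261806] [ 0.6815565  -0.00820213  3.8814188 ] 7.375
```

```bash
python3 - <<'E'
from h import *
env.grip(.085); env.dwell(.2)
env.movel([.47,-.27,.24],0.2)
D=np.array([.5011,-.0841]); yaw=-.286
env.reach([*D,.25],q(yaw))
p,d,c=snap("wrist"); s=env.get_state(); print(s["time"],s["tcp_pos"],s["force"],s["qpos"])
cv2.imwrite("pics/w2.png",p)
P=fcloud(c,d); v,u=np.mgrid[:400,:640]; ok=(d>0)&(np.hypot(u-c["cx"],v-c["cy"])/c["fx"]<1.3)
L=(P[...,:2]-D)@np.array([[np.cos(yaw),-np.sin(yaw)],[np.sin(yaw),np.cos(yaw)]]); z=P[...,2]
def rep(n,m,ext=True): 
    S=L[ok&m]; print(n,len(S),S.min(0).round(4),S.max(0).round(4),cv2.minAreaRect(S.astype(np.float32))[2] if len(S) else 0)
inn=(abs(L[...,0])<.07)&(abs(L[...,1])<.04)
rep("packtop",inn&(z>.084)&(z<.096)); rep("dock",inn&(z>.030)&(z<.040))
w=(p.min(-1)>150); rep("btn+",inn&w&(L[...,1]>.015)&(z>.05)&(z<.088)); rep("btn-",inn&w&(L[...,1]<-.015)&(z>.05)&(z<.088))
p,d,c=snap("top"); cv2.imwrite("pics/t2.png",cv2.resize(p[140:290,220:460],None,fx=3,fy=3))
P=cloud(c,d); m=(np.hypot(P[...,0]-.47,P[...,1]+.27)<.05)&(P[...,2]>.06); S=P[m]; print("tin",len(S),S.mean(0) if len(S) else 0,S.max(0)-S.min(0))
E
```

```text
10.4833 [ 0.50095454 -0.08458377  0.24964838] [-0.36971221  0.23257892 -0.515267  ] [ 0.18232055  0.27543251 -0.16222274  1.9957427   0.05739112  0.87531676
 -1.86768786]
packtop 2701 [-0.0281 -0.0158] [0.03   0.0146] 0.15628774464130402
dock 2348 [-0.0594 -0.031 ] [0.0605 0.0294] 0.45945078134536743
btn+ 436 [-0.0306  0.017 ] [0.0159 0.027 ] 0.2782071530818939
btn- 457 [-0.0388 -0.0286] [ 0.0168 -0.0178] 1.1679644584655762
tin 324 [ 0.47032118 -0.26916739  0.06888881] [0.05445475 0.05632119 0.01603678]
```

View pics/w2.png

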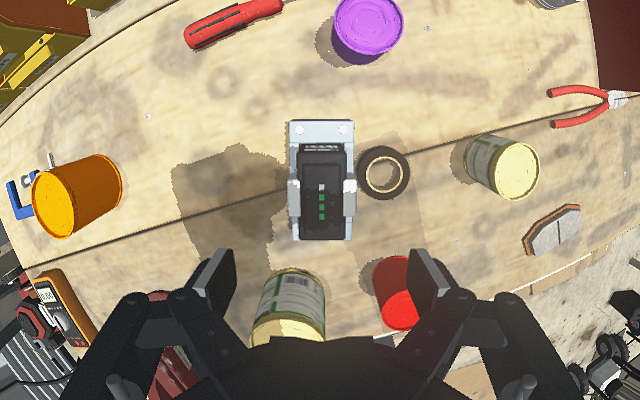

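View pics/t2.png

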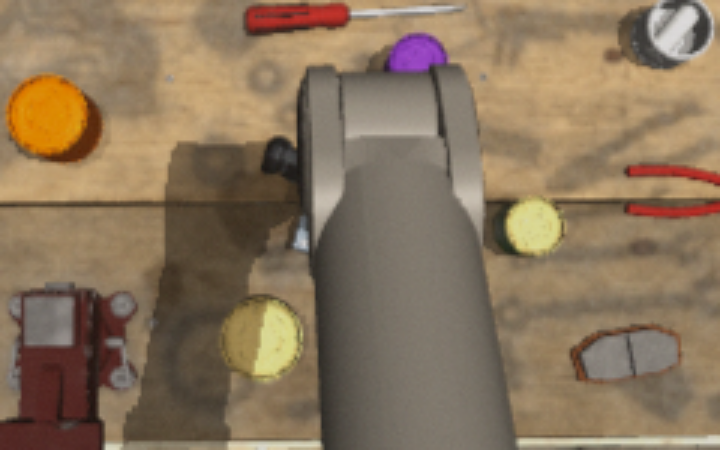

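The tin stands upright at (0.470,-0.269), level with its earlier height, and nothing else has moved. The dock re-measured within 1 mm. Squeeze next, checking the side force.

```bash
python3 - <<'E'
from h import *
D=np.array([.5013,-.0847]); yaw=-.286
print("stop",env.movel([*D,.124],0.12,rot=q(yaw),stop_force=10))
s=env.get_state(); print(s["tcp_pos"],s["force"])
for f,o in((20,.05),(20,.04),(45,.04)):
    env.grip(o,f); env.dwell(.2); s=env.get_state(); F=s["force"]; print(f,s["opening"],F,"lat",F[:2]@[-np.sin(yaw),np.cos(yaw)],s["tcp_pos"],s["time"])
E
```

```text
stop False
[ 0.50176407 -0.08473516  0.12459945] [-0.1197103  -0.53794965  0.53282978]
20 0.05022676688090958 [ 0.25083242 -0.22244688  4.36835408] lat -0.14264700729216861 [ 0.501666   -0.08475133  0.12426637] 12.375
20 0.04210487350629509 [-0.88104868 -0.8251445   7.86576583] lat -1.0401859280138952 [ 0.50166959 -0.08489537  0.12449606] 12.8083
45 0.04085257615593229 [-3.59676553  0.11823555 14.63243034] lat -0.9012757756010785 [ 0.50170382 -0.08488673  0.12494015] 13.225
```

```bash
python3 - <<'E'
from h import *
s=env.get_state(); x,y,z=s["tcp_pos"]
for dz in (.003,.007,.012):
    st=env.movel([.5016,-.0848,z+dz],0.03,stop_force=30); s=env.get_state(); print(st,s["tcp_pos"],s["force"],s["opening"],s["time"])
    if st: break
p,d,c=snap("wrist"); cv2.imwrite("pics/w3.png",p[100:300,200:460].repeat(3,0).repeat(3,1))
E
```

```text
False [ 0.50095581 -0.08474691  0.1273365 ] [-0.17081286 -0.41729508 -4.13689577] 0.0403078377987139 13.5083
False [ 0.5014171  -0.08477306  0.13186548] [-0.09502774 -0.7748011  -3.64958382] 0.04056956924427862 13.7917
False [ 0.50169739 -0.08479405  0.13718638] [ 0.21187838 -0.14487732 -3.77821874] 0.04078409752797571 14.1083
```

View pics/w3.png

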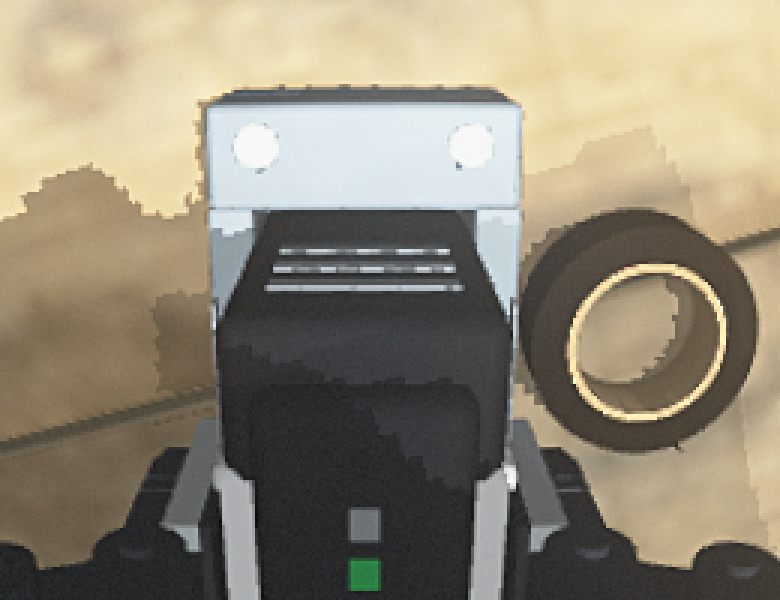

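The wrist image shows the pads on both white catches (about (235,530) and (490,530) in the crop). The steady load of about 3.8 N is the pack's weight, so it's free. Lift the rest of the way.

```bash
python3 - <<'E'
from h import *
env.movel([.5013,-.0847,.2255],0.06,rot=q(-.286)); env.dwell(1.0)
s=env.get_state(); print(s["tcp_pos"],s["orientation"],s["force"],s["torque"],s["opening"],s["time"],abs(s["joint_velocities"]).max())
p,d,c=snap("wrist"); cv2.imwrite("pics/w4.png",p); P=fcloud(c,d)
D=np.array([.5013,-.0847]); yaw=-.286; L=(P[...,:2]-D)@np.array([[np.cos(yaw),-np.sin(yaw)],[np.sin(yaw),np.cos(yaw)]])
m=(d>0)&(abs(L[...,0])<.03)&(abs(L[...,1])<.014)&(P[...,2]>.17)&(P[...,2]<.21); S=P[m]
A=np.c_[L[m],np.ones(m.sum())]; print("top plane tilt,height",np.linalg.lstsq(A,S[:,2],rcond=None)[0],np.median(S[:,2]),m.sum())
p,d,c=snap("scene"); cv2.imwrite("pics/s2.png",cv2.resize(p[130:290,170:430],None,fx=3,fy=3))
E
```

```text
[ 0.50131512 -0.08472753  0.22550763] [ 2.82841048e-06  9.89790965e-01 -1.42526646e-01  2.00535732e-05] [-0.17786353 -0.45968556 -4.78285807] [ 0.08281318  0.00346015 -0.00115998] 0.04063878581395801 16.7833 0.0008501019472722164
top plane tilt,height [-0.04159006 -0.0007906   0.18952615] 0.18959879555408995 7813
```

View pics/w4.png

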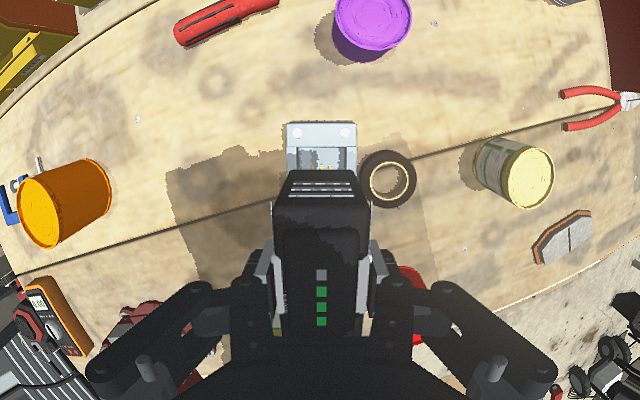

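View pics/s2.png

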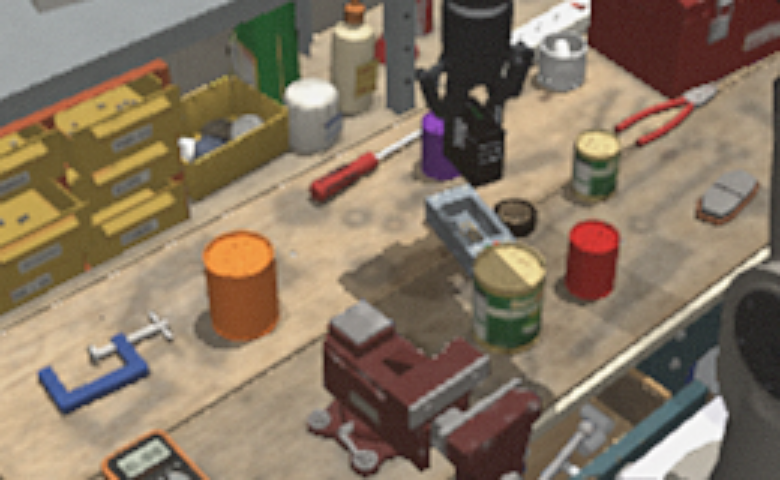

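The pack is out and held at +100 mm, but its top plane shows a 2.4° pitch. I compare it with the seated pack (saved picture) and a fresh one, to tell real tilt from artefact.

```bash
cat > fit.py <<'E'
from h import *
def fit(P,ok,lo,hi):
    D=np.array([.5013,-.0847]); yaw=-.286; L=(P[...,:2]-D)@np.array([[np.cos(yaw),-np.sin(yaw)],[np.sin(yaw),np.cos(yaw)]])
    m=ok&(abs(L[...,0])<.026)&(abs(L[...,1])<.014)&(P[...,2]>lo)&(P[...,2]<hi)
    return np.linalg.lstsq(np.c_[L[m],np.ones(m.sum())],P[...,2][m],rcond=None)[0],m.sum()
E
python3 - <<'E'
from fit import *
for f,g in(("w1",fcloud),("top",cloud)):
    N=np.load(f+".npz"); print(f,fit(g(N,N["d"]),N["d"]>0,.08,.1))
p,d,c=snap("wrist"); print("now",fit(fcloud(c,d),d>0,.17,.21)); print(env.get_state()["time"])
E
```

```text
w1 (array([ 0.00155665, -0.03014925,  0.08931337]), np.int64(1779))
top (array([0.01444338, 0.0382251 , 0.0895311 ]), np.int64(182))
now (array([9.05762236e-04, 1.44122991e-04, 1.89676787e-01]), np.int64(6541))
16.9333
```

Away from its rounded edge the top is flat to 0.001 rad, so the 2.4° was an artefact of that edge. The pack is level and 100 mm up. Handing in.

```bash
python3 -c "
from h import *
job.job_done(); s=env.get_state(); print(s['time'],s['opening'],s['force'])"
```

```text
the job is handed in; nothing more can be done
the job is handed in; nothing more can be done
```

The job is done and handed in. The tin is out of the way, and the arm is still holding the pack above the dock with both catches squeezed.

- **Tin:** I moved the small green-label tin to (0.470, -0.269) m, about 19 cm from the dock's centre. It stands upright there.
- **Pack:** I squeezed both catches with 45 N and lifted the pack straight up. Its top is now 100 mm higher than when seated (0.190 m against 0.089 m).
- **Level and still:** The top is level to about 0.001 rad. The load on the gripper is about 4 to 5 N, which fits the pack's weight, and the joints are not moving.
- **Rest of the bench:** The last pictures show nothing else disturbed. My last clock reading was 16.9 s, just before the hand-in.

**Checks that disagreed:**
- A first level check showed a 2.4° tilt. It had included the pack's rounded edge, and a repeat on the flat part of the top did not show it.
- The gripper reads 40.6 mm open where 44 mm is expected with both catches fully in. I don't know why, possibly the pads giving. The pack came out freely, and the last wrist pictures show the pads on both catches.

I got no state reading after the hand-in, so the final second is unchecked.

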